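Set the stock tags of the slide bins

ROBOT

A 6-joint arm with a two-finger parallel gripper is mounted at the origin on a cart in front of the work surface, level with it; the furniture and walls round the work are solid. World frame = base frame: x ahead of the robot, y to its left, z up, the work surface at z = 0. Lengths are in mm, angles in rad, forces in N, time in s.
With the tool pointing down it reaches from about 225 to 875 mm from the base axis. Payload 3.4 kg.
Tool frame: the origin (TCP) lies midway between the tips of the shut fingers; the grasp point (between the pads) lies 19 mm behind it; z points along the fingers, y is the line along which they close (so a half turn about z gives the same grasp; the last joint's range is limited). The gripper opens to 85 mm and grips with 20 to 120 N. Pads are 22 mm wide; open, the fingers measure 114 mm over their backs; the gripper's body (76 mm by 85 mm) begins 54 mm behind the grasp point. The pads swing forward as they close: fully open they stand 13 mm farther back than shut.
Start: joints at [1.176, 0.276, 1.505, -0, 1.361, -0.121], TCP at [155.491, 553.611, 231.328] pointing down, gripper open.
Joint ranges: [-2.89, 2.89], [-0.75, 2.08], [0.22, 2.7], [-1.18, 4.32], [0.11, 2.71], [-2.7, 2.7]. Speed limits (rad/s): [2.57, 2.57, 3.14, 3.14, 3.14, 3.14].

INTERFACE

Orientations are given as a rotation vector (axis times angle).
In Python, from station import * gives the robot as it stands.
- The arm moves only by the tool drive_tool, never from a script. Its argument "plan" is a list of rows, each a list of 5 numbers: the opening in per cent of the stroke, from 0 (shut) to 100 (fully open), then the shift along the tool's x, y, z in mm, then the turn about the tool's z in rad. In form: [[claw, dx, dy, dz, spin], ...]. A call has 1 to 8 rows; each row is the pose to reach, as a shift and turn from the pose commanded when the call began, along the tool's axes at that moment; what a row does not reach only later rows make up. A row lasts 1/10 s, in which the tool goes at most 50 mm and 8.59 degrees, less where a joint would pass 70% of its speed; a pose out of reach is approached as far as the arm can. A call with a gripper value outside its range is refused whole. The fingers move at their own pace and stop on an object; "squeeze" is the grip in N (left out, the last holds). Time passes only in rows, so rows that repeat a pose let the fingers close. It gives the time, the measured TCP pose, the force, the opening and the grip force at its end, in the units of the state.
- get_state(): the state, without advancing time (a new reading comes with each control period).
- read_camera(name): name is "side" or "top" or "wrist"; returns (picture, depth): 400x640x3 uint8, red, green, blue; 400x640 float32, mm along the optical axis (not along the pixel's ray), 0 where there is no reading.
- calibration(name): a dict with "fx", "fy", "cx", "cy" (pixels), "rvec" (rotation vector, rad) and "tvec" (3), from world to camera coordinates, as OpenCV has them. Camera axes: x right, y down, z forward; pixel columns grow to the right and rows downward; lengths in mm; the calibration is good to about 2 mm. A picture is of the moment at which its call begins: read the wrist's pose just before it. calibration takes no time and is no camera call; for the wrist camera it gives the pose at the moment of the call.
- finish_job(): hands the job in; it is judged then, once.
The state is a dict: "time_s": time; "joint_positions": joint angles; "joint_velocities": joint speeds; "joint_efforts": joint torques, N m; "tool_pos": TCP position; "tool_rot": TCP orientation; "contact_force": force on the tool from outside, world axes, zero at the start; "torque": the same for the moment, N m; "grip_width": opening from 0.0 (shut) to 1.0 (fully open); "grasp_force": force on a finger pad.
Only numpy, scipy, OpenCV 4.12 (cv2) and the standard library are available. Lean on these libraries where they do the work, as an engineer would, in place of code of your own. Each camera call takes 0.05 s, during which the arm holds its last target. There are 200 camera calls.

TASK

The stock board has a hinged tag in front of each of its four bins. With a fingertip, gently push over like a page each tag that is wrong, so that the tags of the full bins (two slide cartons side by side) show their green faces to the robot's side and the tags of the bins that are not full show red. Pinch and pick up nothing, and leave the cartons and the things round the board where they are.

Things in the scene. Friction and masses are not known exactly. Their poses are not given: they have to be found in the camera images.
- board_mid (a point): Middle of the top of the fixed stock board's aluminium rail (36 mm deep, 396 wide, top 44 mm above the bench). Axes: x from the tags to the bins, away from the robot; y along the rail to the left; z up. Four tags stand on the rail 96 mm apart; each one's bin is centred 78 mm behind it (+x). All tags and bins are turned as the board is.
- tag_a: Fixed stand of a tag, black, 30 x 30 x 6 mm, on the rail; origin: centre of its underside, 44 mm above the bench. From 8 mm above the origin a pin 52 mm long, 4.4 thick rises, leaning 25 degrees from vertical towards +x (away from the robot). On it swings flag_a: a stiff page reaching 42 mm out from the pin, 44 mm high (4 to 48 mm along the pin), 5 mm thick, 24 to 39 g. Tags stand in any order.
- flag_a (a joint): Swing of the tag, rad. 0: page points at the robot (-x). Positive: to the right (-y), GREEN face with white disc seen from the robot; negative: to the left, RED with white bar. Stops at +1.3 and -1.3. The leaning pin makes the page fall to the stop of its side once pushed past 0. Space behind the page, above the bin, is free: sweep it from there towards the robot and across.
- tag_b: Fixed stand of a tag, black, 30 x 30 x 6 mm, on the rail; origin: centre of its underside, 44 mm above the bench. From 8 mm above the origin a pin 52 mm long, 4.4 thick rises, leaning 25 degrees from vertical towards +x (away from the robot). On it swings flag_b: a stiff page reaching 42 mm out from the pin, 44 mm high (4 to 48 mm along the pin), 5 mm thick, 24 to 39 g. Tags stand in any order.
- flag_b (a joint): Swing of the tag, rad. 0: page points at the robot (-x). Positive: to the right (-y), GREEN face with white disc seen from the robot; negative: to the left, RED with white bar. Stops at +1.3 and -1.3. The leaning pin makes the page fall to the stop of its side once pushed past 0. Space behind the page, above the bin, is free: sweep it from there towards the robot and across.
- tag_c: Fixed stand of a tag, black, 30 x 30 x 6 mm, on the rail; origin: centre of its underside, 44 mm above the bench. From 8 mm above the origin a pin 52 mm long, 4.4 thick rises, leaning 25 degrees from vertical towards +x (away from the robot). On it swings flag_c: a stiff page reaching 42 mm out from the pin, 44 mm high (4 to 48 mm along the pin), 5 mm thick, 24 to 39 g. Tags stand in any order.
- flag_c (a joint): Swing of the tag, rad. 0: page points at the robot (-x). Positive: to the right (-y), GREEN face with white disc seen from the robot; negative: to the left, RED with white bar. Stops at +1.3 and -1.3. The leaning pin makes the page fall to the stop of its side once pushed past 0. Space behind the page, above the bin, is free: sweep it from there towards the robot and across.
- tag_d: Fixed stand of a tag, black, 30 x 30 x 6 mm, on the rail; origin: centre of its underside, 44 mm above the bench. From 8 mm above the origin a pin 52 mm long, 4.4 thick rises, leaning 25 degrees from vertical towards +x (away from the robot). On it swings flag_d: a stiff page reaching 42 mm out from the pin, 44 mm high (4 to 48 mm along the pin), 5 mm thick, 24 to 39 g. Tags stand in any order.
- flag_d (a joint): Swing of the tag, rad. 0: page points at the robot (-x). Positive: to the right (-y), GREEN face with white disc seen from the robot; negative: to the left, RED with white bar. Stops at +1.3 and -1.3. The leaning pin makes the page fall to the stop of its side once pushed past 0. Space behind the page, above the bin, is free: sweep it from there towards the robot and across.
- bin_a: Blue open bin, 78 (x) by 92 (y) by 28 mm, walls and floor 4 mm, fixed to the board; origin at the centre of its underside, 4 mm above the bench. Belongs to the tag directly in front of it. It holds two cartons side by side when full; with one or none it is not full. The bins are in any order.
- bin_b: Blue open bin, 78 (x) by 92 (y) by 28 mm, walls and floor 4 mm, fixed to the board; origin at the centre of its underside, 4 mm above the bench. Belongs to the tag directly in front of it. It holds two cartons side by side when full; with one or none it is not full. The bins are in any order.
- bin_c: Blue open bin, 78 (x) by 92 (y) by 28 mm, walls and floor 4 mm, fixed to the board; origin at the centre of its underside, 4 mm above the bench. Belongs to the tag directly in front of it. It holds two cartons side by side when full; with one or none it is not full. The bins are in any order.
- bin_d: Blue open bin, 78 (x) by 92 (y) by 28 mm, walls and floor 4 mm, fixed to the board; origin at the centre of its underside, 4 mm above the bench. Belongs to the tag directly in front of it. It holds two cartons side by side when full; with one or none it is not full. The bins are in any order.
- carton_1_mid (a point): Centre of a loose white and blue carton of slides, 32 x 79 x 30 mm, lying in one of the bins with its long side along the board's y; its top is 38 mm above the bench. Not to be moved.
- carton_2_mid (a point): Centre of a loose white and blue carton of slides, 32 x 79 x 30 mm, lying in one of the bins with its long side along the board's y; its top is 38 mm above the bench. Not to be moved.
- carton_3_mid (a point): Centre of a loose white and blue carton of slides, 32 x 79 x 30 mm, lying in one of the bins with its long side along the board's y; its top is 38 mm above the bench. Not to be moved.
- carton_4_mid (a point): Centre of a loose white and blue carton of slides, 32 x 79 x 30 mm, lying in one of the bins with its long side along the board's y; its top is 38 mm above the bench. Not to be moved.
- carton_5_mid (a point): Centre of a loose white and blue carton of slides, 32 x 79 x 30 mm, lying in one of the bins with its long side along the board's y; its top is 38 mm above the bench. Not to be moved.
- eosin_bottle: Loose brown dropper bottle with a red collar, 32 mm wide, 86 mm high, standing by the left end of the board; origin at the centre of its underside. Not to be moved.
- canister: Loose black canister with a white lid, 37 mm wide, 64 mm high, by the right end of the board; origin at the centre of its underside. Not to be moved.
- coverslips: Loose light-blue box, 27 x 27 x 14 mm, on the bench in front of the board; origin at the centre of its underside. Not to be moved.
- marker: Loose white marker pen with a black cap, 135 mm long, 17 mm thick, lying on the bench to the right of the board; origin at the centre of its underside. Not to be moved.
- violet_bottle: Loose brown dropper bottle with a black cap, 32 mm wide, 86 mm high, by the left end of the board; origin at the centre of its underside. Not to be moved.

How it is judged:
By the outcome, as a careful person would: the job done as asked, in the order asked, and still so for the second after the job is handed in, with the robot touching nothing.
It also fails if it takes over 48 s, if anything falls off the work surface, if the arm or the gripper's body presses on something with over 40 N, if the wrist force passes 120 N, or if a joint passes its speed limit or range.

## Working session

There is one attempt and no reset: what is moved stays moved. The work goes in short steps, Python scripts to look and compute and a tool call to move; the robot and the scene stay as the last step left them, time stands still between calls to the robot, and variables do not carry over. Pictures are saved under pics/ and viewed, at most 10 in all, crops included, and the job is handed in when it is done.

Besides the shell and the picture viewer there is one more tool, called after "Request:" by a JSON object that holds its "name" and its "arguments". drive_tool: Moves the arm, as the interface text tells. Its arguments: {"type":"object","properties":{"plan":{"type":"array","items":{"type":"array","items":{"type":"number"}}},"squeeze":{"type":"number"}},"required":["plan"]}

```bash
mkdir -p pics
cat > h.py <<'E'
from station import *
import numpy as np, cv2
def cam(n):
    c=calibration(n); p,d=read_camera(n); return p,d,c
def world(c,d,u,v):
    z=d[v,u]; R,_=cv2.Rodrigues(np.array(c["rvec"],float))
    return R.T@(np.array([(u-c["cx"])/c["fx"]*z,(v-c["cy"])/c["fy"]*z,z])-np.array(c["tvec"]).ravel())
def proj(c,P):
    K=np.array([[c["fx"],0,c["cx"]],[0,c["fy"],c["cy"]],[0,0,1]],float)
    return cv2.projectPoints(np.array(P,float).reshape(-1,1,3),np.array(c["rvec"],float),np.array(c["tvec"],float),K,None)[0].reshape(-1,2)
def allpts(c,d):
    v,u=np.indices(d.shape); R,_=cv2.Rodrigues(np.array(c["rvec"],float))
    P=np.stack([(u-c["cx"])/c["fx"]*d,(v-c["cy"])/c["fy"]*d,d],-1)-np.array(c["tvec"]).ravel()
    return P@R
E
python3 - <<'E'
from h import *
for n in ("top","side"):
    p,d,c=cam(n); cv2.imwrite(f"pics/{n}0.png",p[...,::-1]); np.savez(f"{n}0.npz",p=p,d=d)
    R,_=cv2.Rodrigues(np.array(c["rvec"],float)); print(n,(-R.T@np.array(c["tvec"]).ravel()).round(), R.round(2).tolist())
s=get_state();print(s)
E
```

```text
top [ 380.   46. 1041.] [[0.01, -1.0, -0.01], [-0.99, -0.0, -0.15], [0.15, 0.01, -0.99]]
side [ 289. 1396.  665.] [[-0.99, -0.16, -0.02], [-0.04, 0.39, -0.92], [0.15, -0.91, -0.4]]
{'time_s': 0.1, 'joint_positions': array([ 1.17600879e+00,  2.76541486e-01,  1.50598223e+00, -2.75238623e-05,
        1.36073819e+00, -1.20968605e-01]), 'joint_velocities': array([ 0.00025395, -0.00081097, -0.00319551,  0.00153688,  0.00127162,
        0.00146605]), 'joint_efforts': array([ 1.10321900e-03, -4.17699909e+01, -2.46406692e+01, -1.75193850e-04,
        5.69165408e-03, -3.49540403e-05]), 'tool_pos': array([155.30023768, 553.1403776 , 230.53036536]), 'tool_rot': array([-4.28707680e-01, -3.11179956e+00,  2.54581716e-03]), 'contact_force': array([0.18634751, 1.53839785, 0.08150053]), 'torque': array([-0.0261465 ,  0.00549865,  0.06316319]), 'grasp_force': 0.0, 'grip_width': 0.99902675196975}
```

View pics/top0.png

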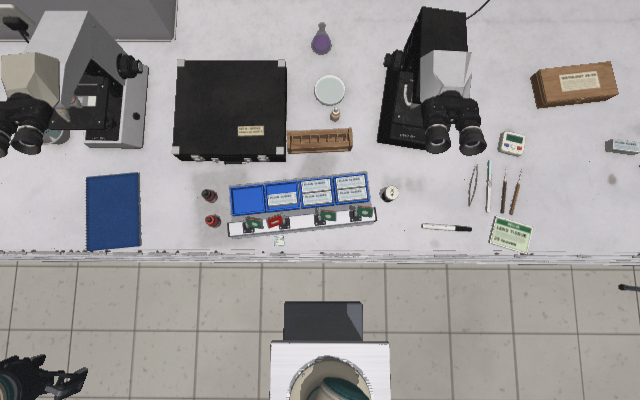

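View pics/side0.png

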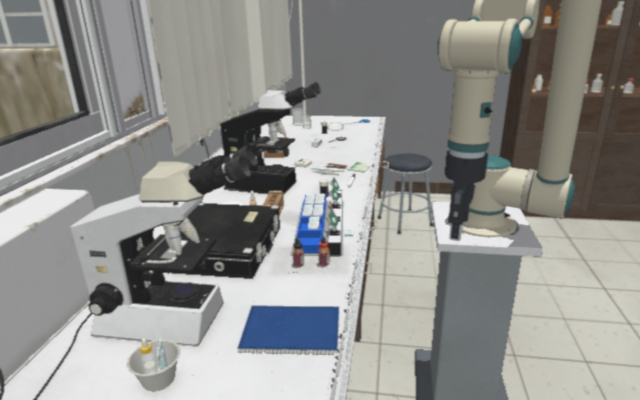

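Top view: bins left to right at (248,200) empty, (283,197) one carton, (318,191) and (352,187) two each; tags near (250,225) green?, (275,222) red, (325,215), (365,213) green. Zooming in to check the faces.

Run:
```python
from h import *
z=np.load("top0.npz");p,d=z["p"],z["d"];c=calibration("top")
cv2.imwrite("pics/topc.png",cv2.resize(p[165:250,195:405],None,fx=3.8,fy=3.8,interpolation=cv2.INTER_CUBIC)[...,::-1])
P=allpts(c,d)
# rail: white pts at z 40..48
q=P[165:245,215:395]; col=p[165:245,215:395].astype(int)
m=(abs(q[...,2]-44)<4)&(col.min(-1)>170)
X=q[m]; r=cv2.minAreaRect(X[:,:2].astype(np.float32)); print(m.sum(),r,X[:,2].mean())
print(cv2.boxPoints(r))
for u,v in [(248,200),(283,197),(318,191),(352,187),(208,196),(212,221),(390,193)]: print(u,v,world(c,d,u,v).round())
```

```text
859 ((507.546630859375, 81.94147491455078), (108.86785888671875, 391.6412658691406), 6.5797038078308105) 43.15151113891315
[[ 431.03308   270.235   ]
 [ 475.90942  -118.82669 ]
 [ 584.0602   -106.352036]
 [ 539.18384   282.70966 ]]
248 200 [533. 229.   9.]
283 197 [538. 129.  35.]
318 191 [556.  33.  25.]
352 187 [567. -60.  31.]
208 196 [534. 326.  67.]
212 221 [468. 311.  70.]
390 193 [ 545. -157.   64.]
```

View pics/topc.png

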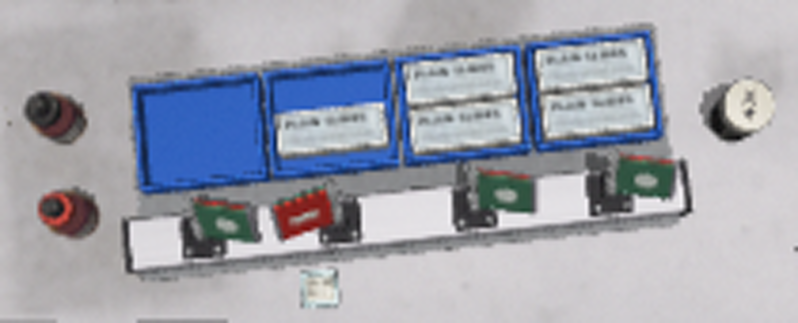

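Zoomed top view: the far-left bin is empty but its tag is green, so it is wrong. The second tag is red with one carton; the third and fourth are green with two cartons, so all three are right. Only the left tag needs pushing, from green to red.

```bash
cat >> h.py <<'E'
yaw=np.radians(6.58); bx=np.array([np.cos(yaw),np.sin(yaw),0]); by=np.array([-bx[1],bx[0],0])
def rel(tag,x,y,z): return np.array([tag[0],tag[1],0])+x*bx+y*by+np.array([0,0,z])
def tool(P,s=None):
    s=s or get_state(); R,_=cv2.Rodrigues(np.array(s["tool_rot"])); return R.T@(P-s["tool_pos"])
E
python3 - <<'E'
from h import *
z=np.load("top0.npz");p,d=z["p"],z["d"];c=calibration("top");P=allpts(c,d)
q=P[165:245,215:395]; col=p[165:245,215:395].astype(int)
m0=np.array([471.3,77.8,0]);L=np.stack([(q-m0)@bx,(q-m0)@by,q[...,2]],-1)
w=(abs(L[...,2]-44)<5)&(abs(L[...,0])<28)&(col.min(-1)>150)
print("rail x",np.percentile(L[w][:,0],[1,50,99]),"y",np.percentile(L[w][:,1],[0.5,99.5]))
b=(abs(L[...,2]-49)<6)&(abs(L[...,0])<18)&(col.max(-1)<60)
for y in (144,48,-48,-144):
    k=b&(abs(L[...,1]-y)<20); print(y,k.sum(),L[k].mean(0).round(1) if k.any() else'')
T=m0[:2]+144*by[:2]; print(T)
s=get_state();R,_=cv2.Rodrigues(np.array(s["tool_rot"]))
print("tool x,y",R[:,0],R[:,1],"A shift",tool(rel(T,60,-26,160)), "spin",np.arcsin(np.cross(R[:,1],by)@R[:,2]))
E
```

```text
rail x [-17.91001189  -5.7020385   16.21276362] y [-194.72448108  194.40180319]
144 40 [ -4.9 145.7  49.4]
48 31 [-2.6 42.6 49.3]
-48 26 [ -1.3 -44.1  49.1]
-144 33 [  -1.9 -139.2   49.4]
[454.7989837 220.8514469]
tool x,y [-9.62746747e-01  2.70404643e-01  1.74722876e-04] [ 0.270404    0.96274551 -0.0016603 ] A shift [-443.58395705 -240.13113581   70.85165071] spin -0.3886559701213702
```

Request:
{"name": "drive_tool", "arguments": {"plan": [[0, -40, -22, 0, -0.13], [0, -80, -43, 0, -0.26], [0, -120, -65, 0, -0.39], [0, -160, -87, 0, -0.39], [0, -200, -108, 0, -0.39], [0, -240, -130, 0, -0.39], [0, -280, -152, 0, -0.39], [0, -320, -173, 0, -0.39]], "squeeze": 20}}

```text
time_s: 0.9
tool_pos: [417.6, 298.9, 231.1]
tool_rot: [0.182, -3.136, 0.0]
contact_force: [1.0, -0.3, 0.1]
grip_width: 0.002
grasp_force: 0.0
```

Run:
```python
from h import *
T=[454.8,220.9];s=get_state();print(s["tool_pos"],s["grip_width"]);print(tool(rel(T,60,-26,160)))
```

```text
[417.58759909 298.88709023 231.07034418] 0.0018438455531428334
[ -87.91991979 -107.85252873   71.03309299]
```

Request:
{"name": "drive_tool", "arguments": {"plan": [[0, -28, -35, 10, 0], [0, -58, -72, 30, 0], [0, -88, -108, 60, 0], [0, -88, -108, 71, 0], [0, -88, -108, 71, 0]]}}

```text
time_s: 1.4
tool_pos: [515.9, 201.6, 157.3]
tool_rot: [0.177, -3.13, 0.002]
contact_force: [-0.6, 0.8, -0.3]
grip_width: 0.0
grasp_force: 0.0
```

Run:
```python
from h import *
T=[454.8,220.9];s=get_state()
p,d,c=cam("wrist");print(s["tool_pos"],tool(rel(T,60,-26,70),s).round(1))
im=p[...,::-1].copy()
pts=[rel(T,0,0,50),rel(T,-15,-15,50),rel(T,15,15,50),rel(T,22,0,99)]
for a in proj(c,pts): print(a.round()); cv2.circle(im,tuple(int(i) for i in a),3,(255,0,255),-1)
cv2.imwrite("pics/w1.png",im)
```

```text
[515.86500038 201.57859363 157.34141203] [-2.1  0.3 87.3]
[350. 136.]
[334. 119.]
[366. 153.]
[356. 173.]
```

View pics/w1.png

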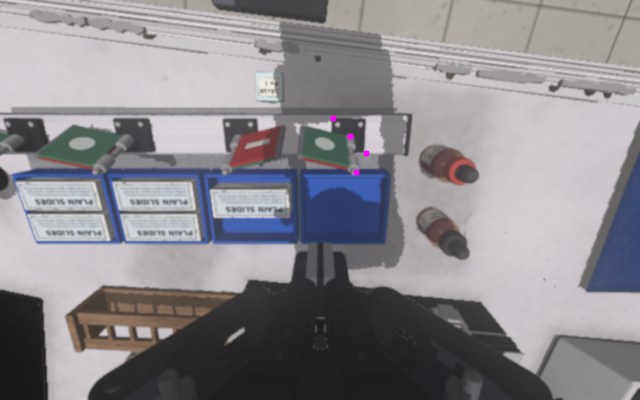

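The wrist view confirms the tag: stand at (350,134) and pin top at (357,170) match the projections. Its green page faces left in the picture, clear of the red one at (285,145). Descending behind the page.

Request:
{"name": "drive_tool", "arguments": {"plan": [[0, -1, 0, 25, 0], [0, -1, 0, 55, 0], [0, -1, 0, 85, 0], [0, -1, 0, 85, 0], [0, 5, 0, 87, 0], [0, 12, 0, 87, 0], [0, 18, 0, 87, 0], [0, 24, 0, 87, 0]]}}

```text
time_s: 2.25
tool_pos: [492.8, 200.9, 74.6]
tool_rot: [-0.183, 3.134, 0.001]
contact_force: [-0.2, -0.6, 0.4]
grip_width: 0.003
grasp_force: 0.0
```

Run:
```python
from h import *
T=[454.8,220.9];s=get_state();print(s["tool_pos"],s["contact_force"])
for q in [(0,-26),(-16,-26),(-16,2)]: print(q,tool(rel(T,*q,70),s).round(1))
```

```text
[492.77297734 200.91402188  74.63545013] [-0.22954052 -0.57341972  0.37505207]
(0, -26) [35.4 -1.7  4.6]
(-16, -26) [51.4 -1.7  4.5]
(-16, 2) [51.4 26.3  4.5]
```

Request:
{"name": "drive_tool", "arguments": {"plan": [[0, 5, -1, 1, 0], [0, 10, -2, 1, 0], [0, 15, -2, 1, 0], [0, 20, -2, 1, 0], [0, 25, -2, 1, 0], [0, 30, -2, 1, 0], [0, 35, -2, 1, 0], [0, 40, -2, 1, 0]]}}

```text
time_s: 3.05
tool_pos: [452.9, 194.0, 72.3]
tool_rot: [0.182, -3.136, -0.0]
contact_force: [1.3, -0.6, 0.1]
grip_width: -0.001
grasp_force: 0.5
```

Run:
```python
from h import *
T=[454.8,220.9];s=get_state();print(s["tool_pos"],s["contact_force"])
for q in [(-16,-26),(-16,2)]: print(q,tool(rel(T,*q,70),s).round(1))
p,d,c=cam("wrist");cv2.imwrite("pics/w2.png",p[...,::-1])
```

```text
[452.94441934 194.03909168  72.26589128] [ 1.30528012 -0.62217092  0.11181495]
(-16, -26) [11.1  0.5  2.3]
(-16, 2) [11.  28.5  2.3]
```

View pics/w2.png

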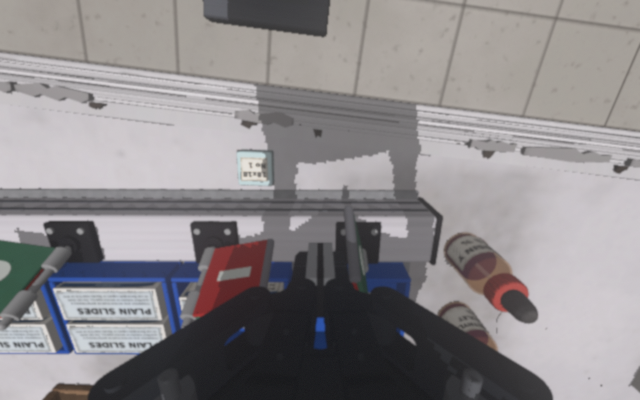

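The page now stands nearly straight at the robot, edge-on at (350,215), with the finger beside it. Pushing across, then backing away and up.

Request:
{"name": "drive_tool", "arguments": {"plan": [[0, 5, 0, 0, 0], [0, 10, 1, 0, 0], [0, 11, 5, 0, 0], [0, 11, 10, 0, 0], [0, 11, 15, 0, 0], [0, 11, 20, 0, 0], [0, 11, 25, 0, 0], [0, 11, 28, 0, 0]]}}

```text
time_s: 3.9
tool_pos: [439.2, 221.2, 72.2]
tool_rot: [0.183, -3.136, -0.0]
contact_force: [-0.8, 0.4, -0.4]
grip_width: 0.002
grasp_force: 0.0
```

Request:
{"name": "drive_tool", "arguments": {"plan": [[0, 0, 0, 0, 0], [0, 0, 0, 0, 0], [0, 0, -10, 0, 0], [0, 0, -20, 0, 0], [0, 0, -20, -20, 0], [0, 0, -20, -55, 0], [0, 0, -20, -90, 0], [0, 0, -20, -120, 0]]}}

```text
time_s: 4.7
tool_pos: [441.8, 199.6, 194.0]
tool_rot: [-0.181, 3.135, -0.0]
contact_force: [1.1, 0.1, -0.5]
grip_width: 0.002
grasp_force: 0.0
```

Request:
{"name": "drive_tool", "arguments": {"plan": [[0, 0, 40, -10, 0], [0, 0, 80, -10, 0], [0, 0, 120, -10, 0], [0, 0, 160, -10, 0], [0, 0, 200, -10, 0], [0, 0, 240, -10, 0], [0, 0, 240, -10, 0]]}}

```text
time_s: 5.4
tool_pos: [413.6, 442.6, 201.8]
tool_rot: [-0.187, 3.136, 0.004]
contact_force: [0.0, -1.8, 0.0]
grip_width: 0.002
grasp_force: 0.0
```

Run:
```python
from h import *
p,d,c=cam("top");s=get_state();print(s["tool_pos"],s["time_s"])
cv2.imwrite("pics/top2.png",cv2.resize(p[165:250,195:405],None,fx=3.8,fy=3.8,interpolation=cv2.INTER_CUBIC)[...,::-1])
```

```text
[413.74352348 440.00424456 201.67978595] 5.45
```

View pics/top2.png

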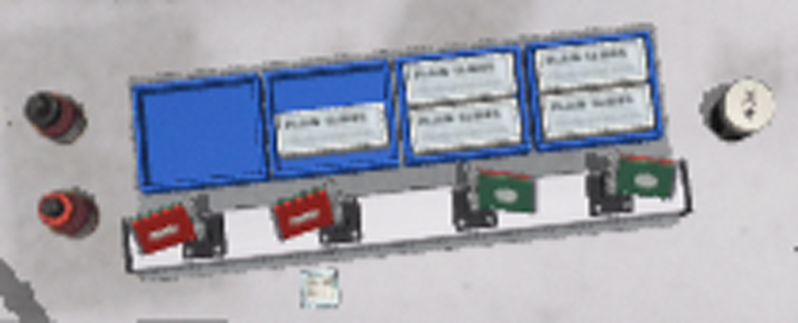

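The left tag now shows red (crop position (165,230)) at its stop. The other three tags, the cartons and the things round the board are unchanged, and the arm is clear.

```bash
python3 -c "from station import *; print(finish_job())"
```

```text
the job is handed in; nothing more can be done
None
```

I pushed the empty left bin's tag over from green to red; the other three tags were already right, nothing else moved in the final picture, and the job was handed in at about 5.5 s.

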